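Release the deposit box and hold its key turned

TASK

Take the key out of its wooden stand. With the tip of the key, press down first the spring contact in the round collar on top of the grey deposit box and then the one in the square collar, which wakes the lock; then push the key fully home in the keyhole, easing and wiggling it past two sticky pins, and turn it clockwise, seen from above, a quarter turn. Finish still gripping the key, pushed home and held turned against the lock's return spring (do not let go of it), and leave the coin dish and the wooden hand stamp where they stand.

Things in the scene. Friction and masses are not known exactly. Their poses are not given: they have to be found in the camera images.
- safe_key: Loose upright key, 86 mm, 50 g. Origin at its tip, z up the key, x along the width of bit and head, y across their thickness; half a turn about z changes nothing. Flat black plastic head from 50 to 86 mm above the tip, 34 mm wide (x), 12 mm thick (y): grip across the thickness, middle at 68 mm, with 30 N or more. Below the head a stop collar of 16 mm diameter, 42 to 46 mm above the tip.
- key_tip (a point): Tip of the key (its origin): hemispherical end of the steel stem, 7 mm in diameter. A flat double-winged bit sits on the stem 6 to 20 mm above the tip: 18 mm wide (key's x), 5 mm thick (y), upper and lower edges rounded.
- key_stand: Fixed wooden block, 66 x 52 mm, 52 mm tall, origin under its centre; slot 23 mm (its x) x 9 mm (y), 46 mm deep, in the middle of its top. The key hangs in it by its collar, bit along the slot, tip 10 mm and head 60 to 96 mm above the worktop: lift straight up at least 45 mm to clear.
- deposit_box: Fixed grey steel box, 145 mm (x) x 195 mm (y) x 66 mm tall, origin under its centre. Steel lock plate, 44 mm square, top at 70 mm, in the middle of its lid; the contacts lie 65 mm from it: round collar on the box's +y side, square collar on its -y side. A black deposit slot lies on the far side (+x) of the lid.
- keyhole (a point): Centre of the keyhole's mouth, on the lock plate's top: a slot 22 mm along this frame's x (the box's x), 8 mm along y; z up. The key goes in upright, bit along the slot, either way round, until its collar meets the plate (tip 42 mm below this point). Sticky sprung pins 8 and 14 mm down yield to 6 to 18 N of push, helped by twists of 0.08 rad. The key turns only when home, in the last 2 mm.
- lock_plug (a joint): Lock plug, turned by the key's bit: 0 rad unturned, grows clockwise seen from above, stop at 1.52 rad. A spring always turns it back (0.02 Nm at 0, 0.08 Nm at a quarter turn). It lags the key by about 0.1 to 0.2 rad because the bit has play in it.
- contact_round (a joint): Press of the sprung contact in the round collar: 0 up, 0.004 m fully down; it springs up again. 1 N starts it, 3 N bottoms it.
- contact_round_top (a point): Centre of the top of that contact, a steel stud of 12 mm diameter standing 6 mm above the lid in a round collar of 28 mm diameter, 3 mm high; moves with it.
- contact_square (a joint): Press of the sprung contact in the square collar: as for the round one.
- contact_square_top (a point): Centre of the top of that contact, the same stud but in a square collar 28 x 28 mm, 3 mm high; moves with it.
- coin_dish: Blue glazed coin dish, 93 mm across, 15 mm high, loose, beside the key stand; origin under its centre. Leave alone.
- loyalty_stamp: Wooden hand stamp, 26 x 46 x 71 mm, loose, standing at the back right; origin under its centre. Leave alone.
There are look-alikes about, which are no part of the job. Of the things like the safe_key, leave any that is orange, pink or yellow; of the rest the smaller one is meant.

How it is judged:
On the way, in this order (a step that is already met when the one before it is completed fails the run):
1. the key's tip presses the contact in the round collar down by at least 1.5 mm (value of joint contact_round above 0.0015 m and distance between key_tip and contact_round_top below 0.008 m), for 0.1 s.
2. then the key's tip presses the contact in the square collar down by at least 1.5 mm (value of joint contact_square above 0.0015 m and distance between key_tip and contact_square_top below 0.008 m), for 0.1 s.
3. the key stands fully home in the keyhole, the lock not yet turned (z of key_tip in the frame of keyhole below -0.039 m and horizontal distance between key_tip and keyhole below 0.005 m and angle between safe_key's own z axis and vertical below 0.2 rad and value of joint lock_plug below 0.3 rad), for 0.1 s.
4. the lock is turned clockwise by a quarter turn (the plug past 1.25 rad) (z of key_tip in the frame of keyhole below -0.039 m and horizontal distance between key_tip and keyhole below 0.005 m and angle between safe_key's own z axis and vertical below 0.2 rad and value of joint lock_plug above 1.25 rad), for 0.2 s.
At the end, for the whole second after the job is handed in: the gripper still grips the key (more than 2 N), which stands upright (within 0.2 rad) and fully home in the keyhole (tip at least 39 mm below the plate and within 5 mm of the keyhole's axis), and holds the lock plug turned past 1.25 rad, through the last second (all of step 4 and contact force between the fingers and safe_key above 2 N); the arm keeps its last pose, push and grip.
It fails at once if the coin dish is moved by more than 25 mm (distance of coin_dish from where it was at the start of the episode above 0.025 m).
It fails at once if the hand stamp is moved by more than 25 mm (distance of loyalty_stamp from where it was at the start of the episode above 0.025 m).
It also fails if it takes over 64 s, if anything falls off the work surface, if the arm or the gripper's body presses on something with over 40 N, if the wrist force passes 120 N, or if a joint passes its speed limit or range.

ROBOT

A 6-joint arm with a two-finger parallel gripper is mounted at the origin on a cart in front of the work surface, level with it; the furniture and walls round the work are solid. World frame = base frame: x ahead of the robot, y to its left, z up, the work surface at z = 0. Lengths are in m, angles in rad, forces in N, time in s.
With the tool pointing down it reaches from about 0.35 to 0.925 m from the base axis. Payload 6.4 kg.
Tool frame: the origin (TCP) lies on the centre line of the jaws, within the pads' length; the fingertips stand robot.tips_ahead ahead of it and the grasp point (between the pads) is the TCP (robot.tips_ahead is the distance from the TCP to the fingertips, in m); z points along the fingers, y is the line along which they close (so a half turn about z gives the same grasp; the last joint's range is limited). The gripper opens to 94 mm and grips with 3 to 60 N. Pads are 16 mm wide; open, the fingers measure 119 mm over their backs; the gripper's body (75 mm by 177 mm) begins 78 mm behind the grasp point.
Start: joints at [-1.377, 0.245, 1.558, -0, 1.339, -0.174], TCP at [0.234, -0.607, 0.193] pointing down, gripper open.
Joint ranges: [-3.13, 3.13], [-1.02, 2.26], [0.13, 2.54], [-0.95, 4.09], [0.21, 2.88], [-2.74, 2.74]. Speed limits (rad/s): [2.57, 2.57, 3.14, 3.14, 3.14, 3.14].

INTERFACE

Orientations are given as a unit quaternion [x, y, z, w].
In Python, from plant import robot gives the robot as it stands.
- The arm moves only by the tool servo_tool, never from a script. Its argument "increments" is text: rows parted by semicolons, each of 6 numbers parted by spaces: the shift along the tool's x, y, z in units of 50 mm (1.0 is 50 mm), then the turn, a rotation vector about the tool's x, y, z in rad. In form: tx ty tz ax ay az; .... A call has 1 to 5 rows; each row shifts and turns the commanded pose from where the row before left it, along the tool's axes as they then stand; what a row does not reach is not made up. A row lasts 1/8 s, in which the tool goes at most 62.5 mm and 10.7 degrees, less where a joint would pass 70% of its speed; a pose out of reach is approached as far as the arm can. A call is refused whole if a number of a shift passes 1 or a number of a turn 0.188, either way. A call with a gripper value outside its range is refused whole. "gripper" is the finger opening in mm, from 0 to 94, set as the call begins (left out, the last holds). The fingers move at their own pace and stop on an object; "squeeze" is the grip in N (left out, the last holds). Time passes only in rows, so rows that do not move let the fingers close. It gives the time, the measured TCP pose, the force, the opening and the grip force at its end, in the units of the state.
- robot.read_state(): the state, without advancing time (a new reading comes with each control period).
- robot.camera(name): name is "scene" or "top"; returns the picture (420x560x3 uint8, blue, green, red); there is no depth.
- robot.get_calibration(name): a dict with "fx", "fy", "cx", "cy" (pixels), "R" (3x3) and "t" (3): a world point X has camera coordinates R X + t. Camera axes: x right, y down, z forward; pixel columns grow to the right and rows downward; lengths in m; the calibration is good to about 2 mm. A picture is of the moment at which its call begins. get_calibration takes no time and is no camera call.
- robot.hand_in(): hands the job in; it is judged then, once.
The state is a dict: "time_s": time; "q": joint angles; "dq": joint speeds; "tau": joint torques, N m; "eef_pos": TCP position; "orientation": TCP orientation; "contact_force": force on the tool from outside, world axes, zero at the start; "torque": the same for the moment, N m; "finger_gap": opening from 0.0 (shut) to 1.0 (fully open); "gripper_force": force on a finger pad.
Only numpy, scipy, OpenCV 4.12 (cv2) and the standard library are available. Lean on these libraries where they do the work, as an engineer would, in place of code of your own. Each camera call takes 0.05 s, during which the arm holds its last target. There are 200 camera calls.

## Working session

There is one attempt and no reset: what is moved stays moved. The work goes in short steps, Python scripts to look and compute and a tool call to move; the robot and the scene stay as the last step left them, time stands still between calls to the robot, and variables do not carry over. Pictures are saved under pics/ and viewed, at most 10 in all, crops included, and the job is handed in when it is done.

Besides the shell and the picture viewer there is one more tool, called after "Call:" as name(argument=value, ...) on one line, values as JSON. servo_tool: Moves the arm, as the interface text tells. Its arguments: {"type":"object","properties":{"increments":{"type":"string"},"gripper":{"type":"number"},"squeeze":{"type":"number"}},"required":["increments"]}

```bash
mkdir -p pics; ls
python3 - <<'E'
from plant import robot
import cv2,numpy as np
s=robot.read_state();print(s);print(robot.tips_ahead)
for n in("scene","top"):
    im=robot.camera(n);cv2.imwrite(f"pics/{n}0.png",im)
    c=robot.get_calibration(n);print(n,c, -np.array(c['R']).T@np.array(c['t']))
E
```

```text
pics
{'time_s': 0.0, 'q': array([-1.37710393e+00,  2.45822817e-01,  1.55899233e+00, -1.26271729e-05,
        1.33865992e+00, -1.74095836e-01]), 'dq': array([ 4.69358874e-04, -2.14709557e-05,  1.55167069e-03,  2.13070637e-04,
        6.36951786e-04,  2.63934921e-04]), 'tau': array([ 5.96520404e-04, -4.15831625e+01, -3.14604163e+01,  6.84556318e-02,
        3.33742728e-02, -1.40106185e-04]), 'eef_pos': array([ 0.23359472, -0.6059226 ,  0.19225143]), 'orientation': array([ 9.83138371e-01,  1.82860760e-01, -1.53646250e-05, -9.41100622e-04]), 'contact_force': array([-0.44133444, -0.79898921, -0.18808013]), 'torque': array([-0.00713452,  0.0171039 , -0.01450115]), 'gripper_force': 0.0, 'finger_gap': 1.0011856892200062}
0.019
scene {'fx': 480.402049953168, 'fy': 480.402049953168, 'cx': 282.6751315495892, 'cy': 208.01138552642658, 'R': array([[-0.89433684, -0.44739245, -0.00127343],
       [-0.30245164,  0.60669286, -0.73515085],
       [ 0.32967352, -0.65708734, -0.67790236]]), 't': array([0.44844812, 0.23030776, 1.00583286])} [0.13912418 0.72182626 0.85173848]
top {'fx': 384.539442292198, 'fy': 384.539442292198, 'cx': 281.6845074391197, 'cy': 208.99675462178405, 'R': array([[-0.02700429, -0.99961473,  0.00641545],
       [-0.99586057,  0.02634456, -0.0869925 ],
       [ 0.08678997, -0.00873806, -0.99618831]]), 't': array([-0.01914004,  0.52710088,  0.9012787 ])} [ 0.44618017 -0.02514348  0.94381992]
```

View pics/scene0.png

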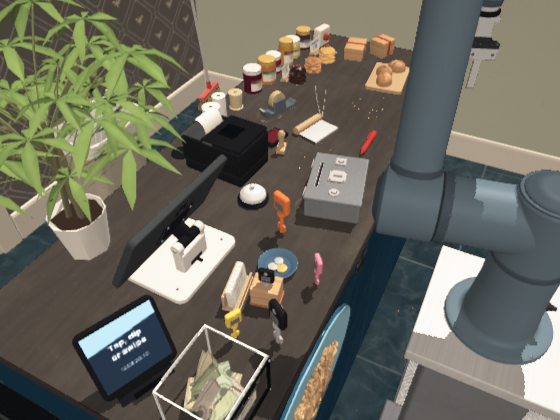

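View pics/top0.png

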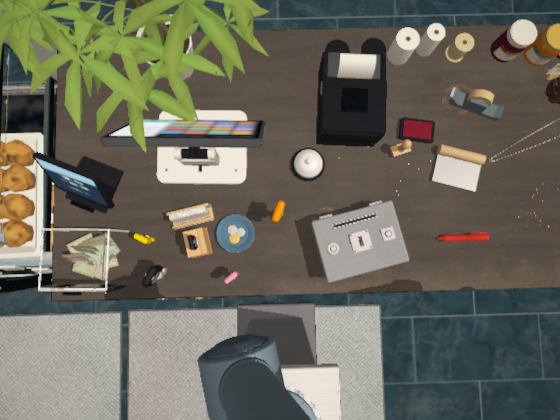

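Candidates: a black key in the wooden stand, top (195,241) / scene (266,275); a larger loose black and silver key, top (153,275) / scene (278,315); and orange (279,210), pink (232,277) and yellow (143,238) keys in the top view. By the description I choose the one in the stand. I'll check it in a crop.

Run:
```python
import cv2,numpy as np
t=cv2.imread("pics/top0.png");s=cv2.imread("pics/scene0.png")
a=cv2.resize(t[220:280,140:220],(400,300),interpolation=cv2.INTER_CUBIC)
b=cv2.resize(s[255:345,225:345][:90],(400,300),interpolation=cv2.INTER_CUBIC)
c=cv2.resize(t[195:285,305:425][:90],(400,300),interpolation=cv2.INTER_CUBIC)
d=cv2.resize(s[145:220,295:395][:75],(400,300),interpolation=cv2.INTER_CUBIC)
cv2.imwrite("pics/mosaic.png",np.vstack([np.hstack([a,b]),np.hstack([c,d])]))
```

```text
(no output)
```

View pics/mosaic.png

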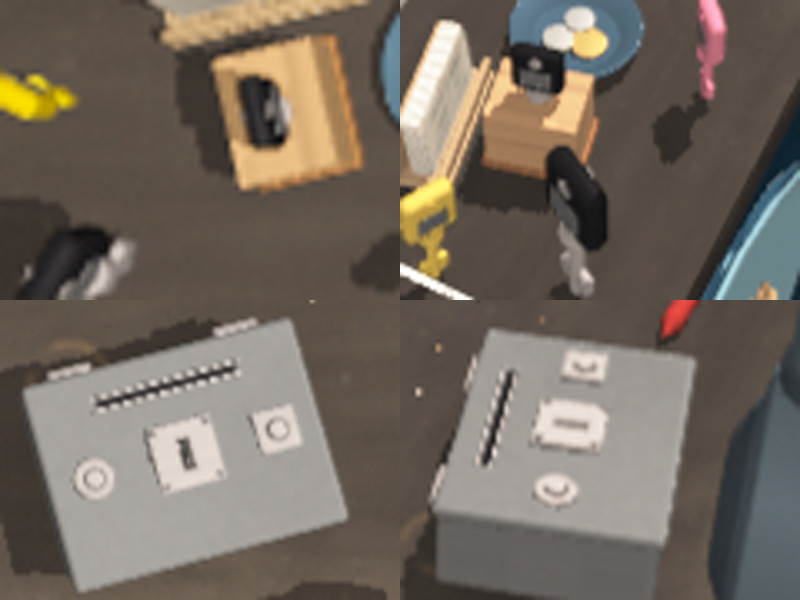

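The crop confirms it: the smaller black-headed key stands in the wooden block, top (193,242). On the box the round collar is at top (334,249), the plate at (361,241) and the square collar at (388,234).

```bash
cat > h.py <<'E'
import cv2,numpy as np
from plant import robot
def cal(n):
    c=robot.get_calibration(n);return c,np.array(c['R']),np.array(c['t'])
def ray(n,u,v):
    c,R,t=cal(n);d=R.T@np.array([(u-c['cx'])/c['fx'],(v-c['cy'])/c['fy'],1]);return -R.T@t,d/np.linalg.norm(d)
def plane(n,u,v,z):
    o,d=ray(n,u,v);return o+d*(z-o[2])/d[2]
def tri(p,q):
    o1,d1=ray("top",*p);o2,d2=ray("scene",*q)
    k=np.linalg.lstsq(np.c_[d1,-d2],o2-o1,rcond=None)[0];a=o1+k[0]*d1;b=o2+k[1]*d2
    return (a+b)/2,np.linalg.norm(a-b)
def proj(n,X):
    c,R,t=cal(n);p=R@np.array(X)+t;return np.array([c['cx']+c['fx']*p[0]/p[2],c['cy']+c['fy']*p[1]/p[2]])
def blobs(im,roi,f,amin=10):
    x0,y0,x1,y1=roi;m=f(im[y0:y1,x0:x1].astype(int)).astype(np.uint8)
    n,l,st,c=cv2.connectedComponentsWithStats(m)
    out=[]
    for i in range(1,n):
        if st[i,4]>=amin:
            ys,xs=np.nonzero(l==i);pts=np.c_[xs+x0,ys+y0].astype(np.float32)
            out.append((int(st[i,4]),c[i]+[x0,y0],pts))
    return sorted(out,key=lambda b:-b[0])
E
python3 - <<'E'
from h import *
t=cv2.imread("pics/top0.png");s=cv2.imread("pics/scene0.png")
blk=lambda a:a.max(2)<45
for n,im,roi in(("top",t,(184,230,204,256)),("scene",s,(252,262,282,284))):
    for b in blobs(im,roi,blk,8):print(n,"black",b[0],b[1].round(1),cv2.minAreaRect(b[2]),b[2].min(0),b[2].max(0))
tan=lambda a:(a[...,2]-a[...,0]>45)&(a[...,2]>120)
for b in blobs(t,(178,222,216,262),tan,30):
    r=cv2.boxPoints(cv2.minAreaRect(b[2]));print("tan",b[0],b[1].round(1),r.round(1).tolist())
    print([plane("top",*p,0.052).round(4).tolist() for p in r])
white=lambda a:(a.min(2)>165)
for n,im,roi,in(("top",t,(318,205,405,275)),("scene",s,(305,150,370,215))):
    for b in blobs(im,roi,white,12):
        h=.07;hull=cv2.minAreaRect(b[2]);print(n,"white",b[0],b[1].round(1),np.round(hull[0],1),np.round(hull[1],1),round(hull[2],1),plane(n,*hull[0],.069).round(4))
grey=lambda a:(a.max(2)-a.min(2)<25)&(a.min(2)>95)
b=blobs(t,(300,190,420,290),grey,500)[0];r=cv2.boxPoints(cv2.minAreaRect(b[2]))
P=np.array([plane("top",*p,.066) for p in r]);print(P.round(4),[np.linalg.norm(P[i]-P[i-1]).round(4) for i in range(4)],P.mean(0).round(4))
E
```

```text
top black 12 [192.2 237.8] ((192.0, 238.5), (5.0, 2.0), 90.0) [191. 236.] [193. 241.]
top black 10 [194.2 246.1] ((194.45001220703125, 245.8500213623047), (4.427187919616699, 2.2135939598083496), 71.56504821777344) [193. 244.] [196. 248.]
scene black 115 [266.3 273.5] ((265.423095703125, 274.88458251953125), (16.86598777770996, 11.7669677734375), 11.309932708740234) [258. 268.] [273. 282.]
tan 607 [198.3 242.1] [[181.1999969482422, 231.1999969482422], [206.5, 225.1999969482422], [213.10000610351562, 253.0], [187.6999969482422, 259.0]]
[[0.4785, 0.2008, 0.052], [0.4907, 0.1421, 0.052], [0.4263, 0.1277, 0.052], [0.4142, 0.1861, 0.052]]
tan 102 [187.4 223.9] [[176.89999389648438, 222.60000610351562], [203.10000610351562, 217.39999389648438], [204.1999969482422, 223.0], [178.0, 228.1999969482422]]
[[0.4986, 0.2105, 0.052], [0.5092, 0.1499, 0.052], [0.4961, 0.1475, 0.052], [0.4856, 0.208, 0.052]]
top white 363 [361. 241.] [361.  240.9] [20.6 19.9] 76.0 [ 0.445  -0.2108  0.069 ]
top white 163 [388.2 233.3] [388.2 233.2] [13.6 12.9] 76.0 [ 0.4607 -0.2735  0.069 ]
top white 120 [333.4 248.2] [333.3 248.3] [12.  11.3] 45.0 [ 0.4301 -0.1472  0.069 ]
scene white 175 [337.3 175.4] [337.3 175.3] [17.8 11.3] 9.5 [ 0.449  -0.2121  0.069 ]
scene white 68 [341.  160.5] [340.8 160.7] [11.   6.8] 8.1 [ 0.464  -0.2746  0.069 ]
scene white 63 [333.7 191.4] [334.  191.5] [ 7. 10.] 90.0 [ 0.4323 -0.1484  0.069 ]
[[ 0.4987 -0.097   0.066 ]
 [ 0.5457 -0.2878  0.066 ]
 [ 0.3976 -0.3204  0.066 ]
 [ 0.3522 -0.132   0.066 ]] [np.float64(0.1506), np.float64(0.1965), np.float64(0.1516), np.float64(0.1937)] [ 0.4486 -0.2093  0.066 ]
```

Run:
```python
from h import *
t=cv2.imread("pics/top0.png");s=cv2.imread("pics/scene0.png")
blk=lambda a:a.max(2)<80
for n,im,roi in(("top",t,(184,230,206,256)),("scene",s,(252,262,282,284))):
    for b in blobs(im,roi,blk,8)[:2]:print(n,"black",b[0],b[1].round(1),cv2.minAreaRect(b[2]),b[2].min(0),b[2].max(0))
print(plane("top",192.6,242.4,.09),plane("top",192.6,242.4,.096),plane("scene",265.5,274,.078),tri((192.6,242.4),(265.5,274)))
yaw=.222;ex=np.array([np.cos(yaw),np.sin(yaw),0]);
for c in ([.452,.168,.0],):
  for z in (.06,.096):
    for d in (-.017,.017): print(z,d,proj("top",np.array(c)+ex*d+[0,0,z]).round(1),proj("scene",np.array(c)+ex*d+[0,0,z]).round(1))
```

```text
top black 74 [191.4 242.1] ((191.7882080078125, 242.0470428466797), (13.449688911437988, 6.5079145431518555), 77.47119140625) [188. 236.] [196. 248.]
top black 22 [184.5 250. ] ((185.0, 249.0), (12.0, 2.0), 90.0) [184. 243.] [186. 255.]
scene black 171 [265.  273.2] ((263.8650817871094, 273.6280212402344), (23.058822631835938, 14.058823585510254), 28.07248878479004) [255. 262.] [273. 282.]
[0.45173502 0.16607379 0.09      ] [0.45169599 0.16473005 0.096     ] [0.45713059 0.16772199 0.078     ] (array([0.45383243, 0.16904392, 0.08086004]), np.float64(0.0044539536935694676))
0.06 -0.017 [196.4 249.6] [275.7 282. ]
0.06 0.017 [193.  235.1] [260. 279.]
0.096 -0.017 [192.9 249.9] [275.5 270.8]
0.096 0.017 [189.3 234.8] [259.4 267.8]
```

Call:
servo_tool(increments="0 0 0 0 0 0.146; 0.5 -0.94 0 0 0 0; 0.52 -0.94 0 0 0 0; 0.52 -0.94 0 0 0 0; 0.52 -0.94 0 0 0 0", gripper=50, squeeze=45)

```text
time_s: 0.72
eef_pos: [0.293, -0.3986, 0.1928]
orientation: [0.994, 0.11, -0.0, -0.0]
contact_force: [0.7, 0.3, 0.4]
finger_gap: 0.539
gripper_force: 0.0
```

Call:
servo_tool(increments="0.52 -0.94 0 0 0 0; 0.52 -0.94 0 0 0 0; 0.52 -0.94 0 0 0 0; 0.52 -0.94 0 0 0 0; 0.52 -0.94 0 0 0 0")

```text
time_s: 1.35
eef_pos: [0.3679, -0.1409, 0.1931]
orientation: [0.994, 0.11, 0.0, 0.0]
contact_force: [0.6, -0.3, 0.3]
finger_gap: 0.527
gripper_force: 0.0
```

Call:
servo_tool(increments="0.52 -0.94 0 0 0 0; 0.52 -0.94 0 0 0 0; 0.52 -0.94 0 0 0 0; 0.52 -0.94 0 0 0 0; 0 0 0 0 0 0")

```text
time_s: 1.98
eef_pos: [0.4278, 0.0665, 0.1929]
orientation: [0.994, 0.114, -0.001, -0.0]
contact_force: [0.1, -0.9, 0.4]
finger_gap: 0.53
gripper_force: 0.0
```

```bash
cat >> h.py <<'E'
from scipy.spatial.transform import Rotation as Ro
def go(target,yaw=None):
    s=robot.read_state();R=Ro.from_quat(s['orientation']).as_matrix()
    print("t",round(s['time_s'],2),"pos",s['eef_pos'].round(4),"yaw",np.arctan2(R[1,0],R[0,0]).round(4),"z",R[:,2].round(4),"F",s['contact_force'].round(1),"T",s['torque'].round(2),"gap",round(s['finger_gap']*94,1),"g",round(s['gripper_force'],1),"q6",s['q'][5].round(3))
    print("rows total units:",(R.T@(np.array(target)-s['eef_pos'])/.05).round(3))
    if yaw is not None:
        Rt=Ro.from_euler('z',yaw).as_matrix()@np.diag([1,-1,-1.]);print("rot",Ro.from_matrix(R.T@Rt).as_rotvec().round(4))
    return s,R
E
python3 -c "
from h import *
go([.453,.168,.078],.222)"
```

```text
t 1.98 pos [0.4278 0.0665 0.1929] yaw 0.228 z [-1.1e-03  4.0e-04 -1.0e+00] F [ 0.1 -0.9  0.4] T [-0.04  0.08  0.02] gap 49.8 g 0.0 q6 1.234
rows total units: [ 0.952 -1.862  2.299]
rot [-0.0007  0.001   0.006 ]
```

Call:
servo_tool(increments="0.475 -0.93 0 0 0 0; 0.475 -0.93 0 0 0 0; 0 0 0.6 0 0 0; 0 0 0.5 0 0 0; 0 0 0 0 0 0")

```text
time_s: 2.6
eef_pos: [0.4521, 0.1638, 0.1362]
orientation: [0.994, 0.11, -0.003, 0.0]
contact_force: [-0.4, 0.6, -0.1]
finger_gap: 0.526
gripper_force: 0.0
```

Run:
```python
from h import *
s,R=go([.453,.168,.078],.222)
t=robot.camera("top");c=robot.camera("scene")
p=proj("top",s['eef_pos']);q=proj("scene",s['eef_pos']);print(p,q)
def crop(im,p,k=5):
    x,y=int(p[0])-40,int(p[1])-45;return cv2.resize(im[y:y+90,x:x+80],(400,450),interpolation=cv2.INTER_CUBIC)
cv2.imwrite("pics/g1.png",np.hstack([crop(t,p),crop(c,q)]))
```

```text
t 2.6 pos [0.4521 0.1638 0.1362] yaw 0.2207 z [-5.1e-03 -8.0e-04 -1.0e+00] F [-0.4  0.6 -0.1] T [ 0.03 -0.04 -0.03] gap 49.5 g 0.0 q6 1.461
rows total units: [ 0.041 -0.078  1.163]
rot [-0.0004  0.0052 -0.0013]
[188.74645812 242.16189065] [267.90283706 254.69653561]
```

View pics/g1.png

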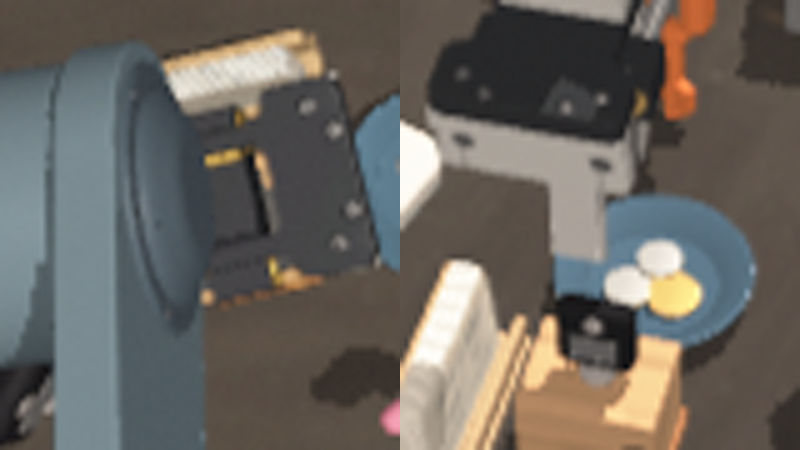

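Call:
servo_tool(increments="0.04 -0.04 0.4 0 0.005 0; 0 0 0.4 0 0 0; 0 0 0.36 0 0 0; 0 0 0 0 0 0")

```text
time_s: 3.2
eef_pos: [0.4556, 0.1668, 0.0805]
orientation: [0.994, 0.11, 0.002, -0.0]
contact_force: [0.5, 0.5, 0.6]
finger_gap: 0.536
gripper_force: 0.0
```

Call:
servo_tool(increments="0 0 0 0 0 0; 0 0 0 0 0 0; 0 0 0 0 0 0; 0 0 0 0 0 0; 0 0 0 0 0 0", gripper=0, squeeze=45)

```text
time_s: 3.82
eef_pos: [0.4558, 0.1674, 0.0806]
orientation: [0.994, 0.111, 0.003, -0.0]
contact_force: [0.1, 1.1, 0.8]
finger_gap: 0.114
gripper_force: 45.0
```

```bash
python3 -c "
from h import *
go([.453,.168,.078],.222)"
```

```text
t 3.83 pos [0.4558 0.1674 0.0806] yaw 0.2218 z [ 0.0053  0.0014 -1.    ] F [0.1 1.1 0.8] T [ 0.13  0.07 -0.05] gap 10.7 g 45.0 q6 1.466
rows total units: [-0.053 -0.024  0.052]
rot [-0.0002 -0.0055 -0.0002]
```

Call:
servo_tool(increments="0 0 -0.15 0 0 0; 0 0 -0.3 0 0 0; 0 0 -0.4 0 0 0; 0 0 -0.5 0 0 0; 0 0 -0.5 0 0 0", squeeze=55)

```text
time_s: 4.45
eef_pos: [0.4554, 0.1671, 0.1747]
orientation: [0.994, 0.111, 0.003, -0.0]
contact_force: [0.8, 0.1, -0.9]
finger_gap: 0.114
gripper_force: 55.0
```

```bash
python3 -c "
from h import *
k=np.array([.446,-.2113,0]);y=.238;e=np.array([-np.sin(y),np.cos(y),0])*.065
print(k+e,k-e)
go(k+e+[0,0,.175],.238)"
```

```text
[ 0.43067563 -0.14813226  0.        ] [ 0.46132437 -0.27446774  0.        ]
t 4.45 pos [0.4554 0.1671 0.1747] yaw 0.2218 z [ 0.006   0.0011 -1.    ] F [ 0.8  0.1 -0.9] T [-0.06 -0.04  0.02] gap 10.7 g 55.0 q6 1.466
rows total units: [-1.868  6.042 -0.015]
rot [ 0.0003 -0.0061 -0.0162]
```

Call:
servo_tool(increments="-0.31 0.95 0 0 0 -0.016; -0.31 0.95 0 0 0 0; -0.31 0.95 0 0 0 0; -0.31 0.95 0 0 0 0; -0.31 0.95 0 0 0 0")

```text
time_s: 5.08
eef_pos: [0.435, -0.0836, 0.1738]
orientation: [0.993, 0.119, 0.003, 0.0]
contact_force: [0.8, 0.4, 0.6]
finger_gap: 0.113
gripper_force: 55.0
```

Call:
servo_tool(increments="-0.31 0.95 0 0 0 0; 0 0 0 0 0 0; 0 0 0 0 0 0")

```text
time_s: 5.45
eef_pos: [0.4312, -0.1313, 0.1729]
orientation: [0.993, 0.119, 0.003, -0.0]
contact_force: [-1.0, 0.2, 0.2]
finger_gap: 0.113
gripper_force: 55.0
```

Run:
```python
from h import *
k=np.array([.446,-.2113,0]);y=.238;e=np.array([-np.sin(y),np.cos(y),0])*.065
s,R=go(k+e+[0,0,.175],.238)
t=robot.camera("top");c=robot.camera("scene");cv2.imwrite("pics/t2.png",t);cv2.imwrite("pics/s2.png",c)
tip=s['eef_pos']+R@[0,0,.0705];p=proj("top",tip);q=proj("scene",tip);print(p,q)
def crop(im,p,w=50,h=60):
    x,y=int(p[0])-w//2,int(p[1])-h//2;print(x,y);return cv2.resize(im[y:y+h,x:x+w],None,fx=8,fy=8,interpolation=cv2.INTER_CUBIC)
cv2.imwrite("pics/g2.png",np.hstack([crop(t,p),crop(c,q)]))
```

```text
t 5.45 pos [ 0.4312 -0.1313  0.1729] yaw 0.2377 z [ 0.0053  0.0012 -1.    ] F [-1.   0.2  0.2] T [ 0.02 -0.06  0.05] gap 10.6 g 55.0 q6 0.781
rows total units: [-0.089  0.325 -0.042]
rot [ 0.0001 -0.0055 -0.0003]
[328.04719537 247.97822789] [332.58953734 185.27741887]
303 217
307 155
```

View pics/g2.png

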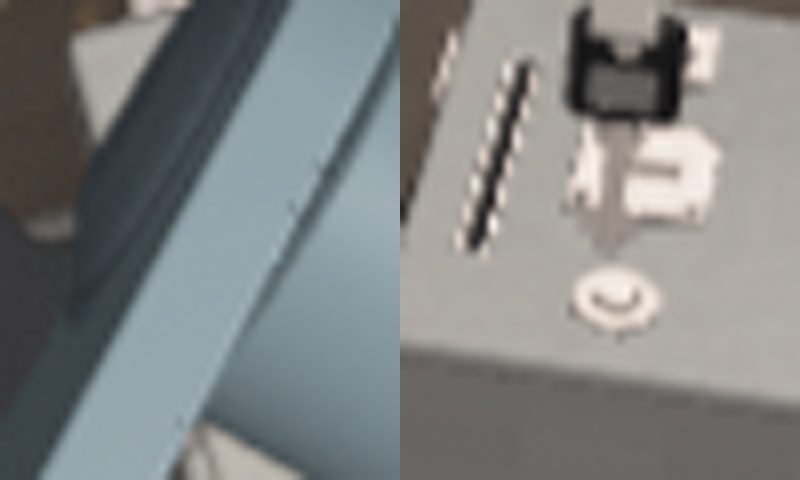

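Call:
servo_tool(increments="-0.08 0.32 0 0 0 0; 0 0 0.3 0 0 0; 0 0 0.2 0 0 0; 0 0 0.08 0 0 0; 0 0 0 0 0 0")

```text
time_s: 6.18
eef_pos: [0.4309, -0.1479, 0.1429]
orientation: [0.993, 0.119, 0.002, -0.001]
contact_force: [0.5, -0.5, -0.1]
finger_gap: 0.115
gripper_force: 55.0
```

Call:
servo_tool(increments="0 0 0.03 0 0 0; 0 0 0.03 0 0 0; 0 0 0 0 0 0")

```text
time_s: 6.55
eef_pos: [0.4314, -0.1483, 0.1407]
orientation: [0.993, 0.119, 0.003, -0.0]
contact_force: [-0.2, -0.4, 1.9]
finger_gap: 0.116
gripper_force: 55.0
```

```bash
python3 -c "
from h import *
s,R=go([.4312,-.1478,.139],.238)
c=robot.camera('scene');cv2.imwrite('pics/s3.png',c[140:215,290:390].repeat(6,0).repeat(6,1))
print(proj('scene',s['eef_pos']+R@[0,0,.0705])-[290,140])
s,R=go([.4312,-.1478,.139],.238)"
```

```text
t 6.55 pos [ 0.4314 -0.1483  0.1407] yaw 0.2378 z [ 5.5e-03  7.0e-04 -1.0e+00] F [-0.2 -0.4  1.9] T [ 0.02 -0.05  0.03] gap 10.9 g 55.0 q6 0.749
rows total units: [-0.002 -0.011  0.035]
rot [ 0.0007 -0.0055 -0.0002]
[44.20124491 51.2176286 ]
t 6.6 pos [ 0.4314 -0.1483  0.1407] yaw 0.2378 z [ 5.5e-03  7.0e-04 -1.0e+00] F [-0.   0.3  0.1] T [-0.03  0.03 -0.06] gap 10.7 g 55.0 q6 0.749
rows total units: [-0.002 -0.011  0.035]
rot [ 0.0006 -0.0055 -0.0002]
```

View pics/s3.png

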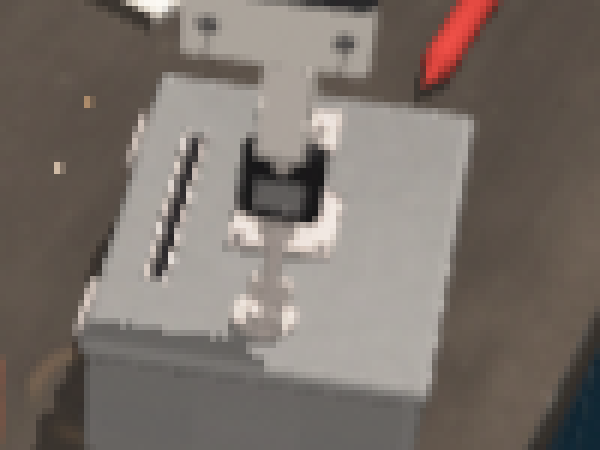

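The tip stands right over the round stud, at crop (262,315). I'll press down gradually.

Call:
servo_tool(increments="0 0 0.03 0 0 0; 0 0 0.02 0 0 0; 0 0 0 0 0 0")

```text
time_s: 6.98
eef_pos: [0.4314, -0.1483, 0.1381]
orientation: [0.993, 0.119, 0.003, -0.0]
contact_force: [-0.7, -0.5, 1.6]
finger_gap: 0.111
gripper_force: 55.0
```

Call:
servo_tool(increments="0 0 0.03 0 0 0; 0 0 0 0 0 0; 0 0 0 0 0 0")

```text
time_s: 7.35
eef_pos: [0.432, -0.1486, 0.1375]
orientation: [0.993, 0.119, 0.003, 0.0]
contact_force: [0.1, -0.5, 6.4]
finger_gap: 0.114
gripper_force: 55.2
```

Call:
servo_tool(increments="0 0 -0.2 0 0 0; 0 0 -0.2 0 0 0; 0 0.85 0 0 0 0; 0 0.9 0 0 0 0; 0 0.85 0 0 0 0")

```text
time_s: 7.98
eef_pos: [0.4619, -0.2758, 0.1567]
orientation: [0.993, 0.119, 0.002, -0.0]
contact_force: [0.0, 1.1, -0.6]
finger_gap: 0.111
gripper_force: 55.0
```

Call:
servo_tool(increments="0 0 0 0 0 0; 0 0 0.24 0 0 0; 0 0 0.04 0 0 0; 0 0 0 0 0 0")

```text
time_s: 8.48
eef_pos: [0.4615, -0.2734, 0.1421]
orientation: [0.993, 0.119, 0.002, -0.001]
contact_force: [0.1, -1.0, -0.4]
finger_gap: 0.112
gripper_force: 55.0
```

```bash
python3 -c "
from h import *
s,R=go([.4620,-.2749,.138],.238)"
```

```text
t 8.47 pos [ 0.4615 -0.2734  0.1421] yaw 0.2388 z [ 0.0042  0.0018 -1.    ] F [ 0.1 -1.  -0.4] T [ 0.02  0.02 -0.03] gap 10.5 g 55.0 q6 0.582
rows total units: [0.002 0.031 0.082]
rot [-0.0008 -0.0045  0.0008]
```

Call:
servo_tool(increments="0 0.02 0.04 0 0 0; 0 0 0.04 0 0 0; 0 0 0.03 0 0 0; 0 0 0 0 0 0; 0 0 0 0 0 0")

```text
time_s: 9.1
eef_pos: [0.4624, -0.2757, 0.1375]
orientation: [0.993, 0.119, 0.003, 0.0]
contact_force: [-0.1, 0.4, 4.4]
finger_gap: 0.112
gripper_force: 55.4
```

Call:
servo_tool(increments="0 0 0.02 0 0 0; 0 0 0 0 0 0")

```text
time_s: 9.35
eef_pos: [0.4628, -0.2761, 0.1372]
orientation: [0.993, 0.119, 0.003, 0.001]
contact_force: [0.1, 0.6, 8.6]
finger_gap: 0.113
gripper_force: 55.6
```

Call:
servo_tool(increments="0 0 -0.2 0 0 0; 0 0 -0.2 0 0 0; 0 -0.65 0 0 0 0; 0 -0.65 0 0 0 0; 0 0 0 0 0 0")

```text
time_s: 9.98
eef_pos: [0.4462, -0.211, 0.1558]
orientation: [0.993, 0.12, 0.002, -0.0]
contact_force: [0.2, 0.1, -0.2]
finger_gap: 0.112
gripper_force: 55.0
```

Run:
```python
from h import *
s,R=go([.447,-.2115,.145],.238)
c=robot.camera("scene");cv2.imwrite("pics/s4.png",c)
tip=s['eef_pos']+R@[0,0,.0695];q=proj("scene",tip);print(q)
x,y=int(q[0])-40,int(q[1])-35;print(x,y);cv2.imwrite("pics/g4.png",cv2.resize(c[y:y+60,x:x+80],None,fx=10,fy=10,interpolation=cv2.INTER_CUBIC))
for dx,dy in((0,0),(.011,0),(-.011,0),(0,.004),(0,-.004)):
    y_=.238;P=np.array([.447+dx*np.cos(y_)-dy*np.sin(y_),-.2115+dx*np.sin(y_)+dy*np.cos(y_),.07]);print((proj("scene",P)-[x,y]).round(2)*10,proj("top",P).round(2))
```

```text
t 9.97 pos [ 0.4462 -0.211   0.1558] yaw 0.2398 z [ 0.0046  0.0011 -1.    ] F [ 0.2  0.1 -0.2] T [-0.02  0.01  0.02] gap 10.6 g 55.0 q6 0.656
rows total units: [0.012 0.014 0.215]
rot [-0.     -0.0047  0.0018]
[338.52017517 170.5612274 ]
298 135
[399.5 403.4] [361.33 239.99]
[357.4 397.4] [359.98 235.3 ]
[441.7 409.3] [362.69 244.69]
[397.3 412.8] [359.64 240.45]
[401.7 393.9] [363.03 239.52]
```

View pics/g4.png

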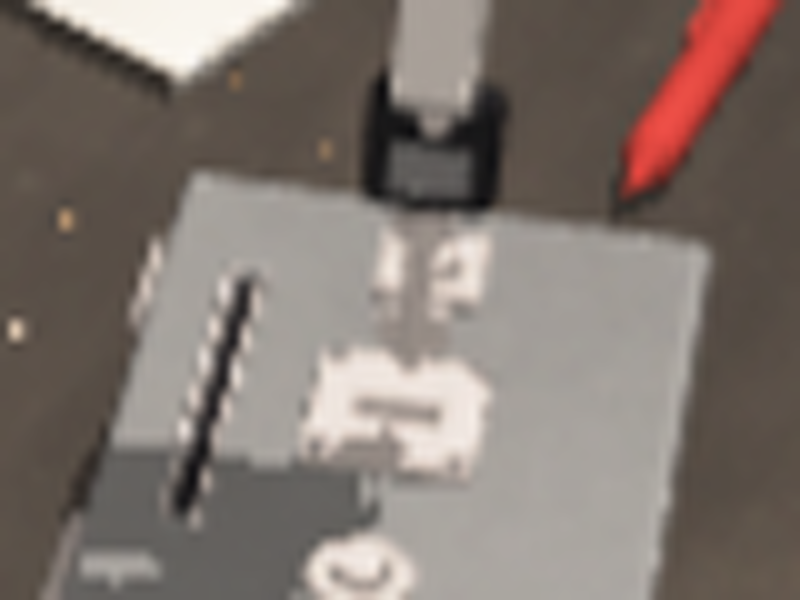

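Run:
```python
from h import *
a=cv2.imread("pics/scene0.png").astype(int);b=cv2.imread("pics/s4.png").astype(int)
d=np.abs(a-b).max(2)
print("cols",list(range(330,350)))
for v in range(157,176):print(v,d[v,330:350])
s=robot.read_state();R=Ro.from_quat(s['orientation']).as_matrix()
for z in(.0495,.0555,.0635,.0695):
    for x in(-.009,0,.009):print(z,x,proj("scene",s['eef_pos']+R@[x,0,z]).round(2))
# slot darkness in both initial pics
t=cv2.imread("pics/top0.png")
g=a[170:182,330:346].min(2);print(g)
print(t[230:252,354:370].min(2))
```

```text
cols [330, 331, 332, 333, 334, 335, 336, 337, 338, 339, 340, 341, 342, 343, 344, 345, 346, 347, 348, 349]
157 [ 3  4  5  5  4  4  4 36 52 42 27 25 29  7 10 14  1  4  4  4]
158 [ 4  4  5  4  4  4  5 35 73 71 56 57 66 37  2  5  5  4  5  4]
159 [ 3  4  4  4  4  4  5  7 45 74 77 73 39 20  2  5  5  5  4  4]
160 [ 4  5  4  3  4  5  5  4 17 60 82 54  3  5  4  5  5  4  4  4]
161 [ 4  3  5  4  4  5  5  5  4 12 57 23  1  4  5  5  4  4  4  5]
162 [ 4  4  4  4  4  4  5  5 28 26 12  3  4  4  5  5  4  4  4  4]
163 [ 3  4  4  4  4  5  5  5 54 61 49  4  4  5  5  5  5  3  4  4]
164 [ 3  4  4  4  4  3 22 18 23 26 38  2  5  5  5  4  5  4  3  4]
165 [ 4  4  4  3  4 13 27 33  3  6 17 39 45 12  4  4  4  4  3  3]
166 [ 4  5  5  4  3 12  4 12 18 15 10 35 51 14  3  3  4  3  4  4]
167 [ 4  3  4  4  4  2 13 17 23 15 17 12  3  5  4  4  4  5  4  4]
168 [ 4  4  5  3  4  5 14 18 21 17 18 17 12  3  4  4  4  4  4  4]
169 [ 4  4  4  4  5  2 15 23 24 18 16 15 12  3  4  4  4  4  4  4]
170 [ 5  4  5  5  5  5  3 41 50 46 15 18  6  4  4  4  4  4  5  4]
171 [ 5  5  5  5  4  3  3 18 61 59 10  8  3  5  5  4  4  5  4  4]
172 
[... 2115 characters left out ...]
 192 209 211 211 211 211 210]
 [208 209 210 209 206 138  68 107 111 177 206 211 210 209 209 208]
 [209 210 211 211 210 157  82 122 102 151 201 208 208 208 208 209]
 [209 210 210 210 209 183  99  97  96 113 192 208 208 210 210 210]
 [209 208 208 207 207 200 137 109 133 157 190 207 210 211 211 211]
 [206 206 207 208 207 206 181 182 190 198 203 210 211 211 212 201]
 [207 208 209 209 209 210 205 208 211 211 211 212 212 212 213 202]
 [208 210 209 209 209 210 211 211 212 212 212 213 213 213 204 201]
 [208 203 209 211 212 212 212 213 213 212 207 202 197 191 178 174]
 [186 173 197 210 213 213 212 204 201 193 184 176 168 160 160 160]
 [163 159 197 201 201 193 191 178 173 161 159 159 158 159 160 160]]
```

Call:
servo_tool(increments="0.01 0.01 0.2 0 -0.004 0; 0 0 0.085 0 0 0; 0 0 0 0 0 0; 0 0 0 0 0 0")

```text
time_s: 10.52
eef_pos: [0.4473, -0.2129, 0.1416]
orientation: [0.993, 0.118, 0.0, -0.0]
contact_force: [-0.5, 0.4, -0.5]
finger_gap: 0.116
gripper_force: 55.0
```

Run:
```python
from h import *
s,R=go([.447,-.2115,.1415],.238)
b=robot.camera("scene");cv2.imwrite("pics/s5.png",b)
a=cv2.imread("pics/scene0.png").astype(int)
d=np.abs(a-b.astype(int)).max(2)
print("cols",list(range(330,350)))
for v in range(163,182):print(v,d[v,330:350])
L=.0693
for z in(L-.014,L-.006,L-.0035,L):
    for x in(-.009,0,.009):print(z,x,proj("scene",s['eef_pos']+R@[x,0,z]).round(2))
cv2.imwrite("pics/g5.png",np.hstack([cv2.resize(i[155:195,315:355],(400,400),interpolation=cv2.INTER_CUBIC) for i in(a.astype(np.uint8),b)]))
```

```text
t 10.53 pos [ 0.4473 -0.2129  0.1416] yaw 0.2375 z [ 8.e-04  3.e-04 -1.e+00] F [-0.5  0.4 -0.5] T [ 0.05 -0.   -0.03] gap 10.9 g 55.0 q6 0.659
rows total units: [ 0.    -0.029  0.001]
rot [-0.     -0.0009 -0.0005]
cols [330, 331, 332, 333, 334, 335, 336, 337, 338, 339, 340, 341, 342, 343, 344, 345, 346, 347, 348, 349]
163 [ 4  4  4  4  4  5  5 29 65 58 41 27  3  5  6  5  4  4  5  3]
164 [ 4  3  4  4  3  3  3  5 24 26 42 21  2  5  5  4  4  3  3  4]
165 [4 5 4 3 4 4 4 3 7 5 5 3 4 4 4 5 4 4 4 4]
166 [ 4  5  4  5  4  4  4  8 21 16 20  0  3  3  2  4  3  3  4  4]
167 [ 5  4  4  4  4  4  4 17 23 16 18  1  4  5  4  4  4  4  4  4]
168 [ 4  4  5  4  4  7 23  4 19 16 11  2  4  4  4  4  4  3  4  4]
169 [ 4  4  4  4  4 25 15  6 20 17 23 45 21  6  4  4  4  3  3  4]
170 [ 5  4  5  5  4 41 53 65 53 47  8 31  5  4  4  5  4  4  4  4]
171 [ 5  5  5  5  4 55 83 92 82 81 74 62 29  0  5  4  3  4  4  4]
172 [ 4  4  3  4  4 61 84 91 87 88 86 85 29  1  4  5  4  5  4  5]
173 [ 4  3  3  5  5 49 55 91 87 89 83 79 18  3  3  4  5  4  4  4]
174 [ 5  4  4  6  5 24 17 71 75 74 39 31  1  3  4  3  6  4  4  4]
175 [ 4  3  4  5  4  4  5 24 33 44  3  5  5  4  3  3  5  4  4  4]
176 [ 4  3  4 37 41 37 27 18 15 11  1  4  5  3  4  3  5  5  5  3]
177 [ 1  4 25 75 81 80 74 66 64 52  4  5  5  4  4  3  5  4  4  4]
178 [24 30 75 88 87 88 88 42 76 42  1  5  4  3  3  5  4  4  4  4]
179 [63 87 87 88 87 88 41  1 26  1  4  4  4  3  3  5  4  4  5  3]
180 [35 53 55 62 65 72 30  1  4  3  4  4  5  5  4  5  4  4  5  4]
181 [ 4  3  3 10 11 23 40  3  5  5  5  6  6  4  4  4  4  4  5  4]
0.0553 -0.009 [341.98 170.52]
0.0553 0 [338.5  170.04]
0.0553 0.009 [335.02 169.55]
0.0633 -0.009 [341.72 172.97]
0.0633 0 [338.26 172.48]
0.0633 0.009 [334.8  171.99]
0.0658 -0.009 [341.64 173.73]
0.0658 0 [338.18 173.24]
0.0658 0.009 [334.73 172.75]
0.0693 -0.009 [341.53 174.79]
0.0693 0 [338.08 174.3 ]
0.0693 0.009 [334.63 173.81]
```

View pics/g5.png

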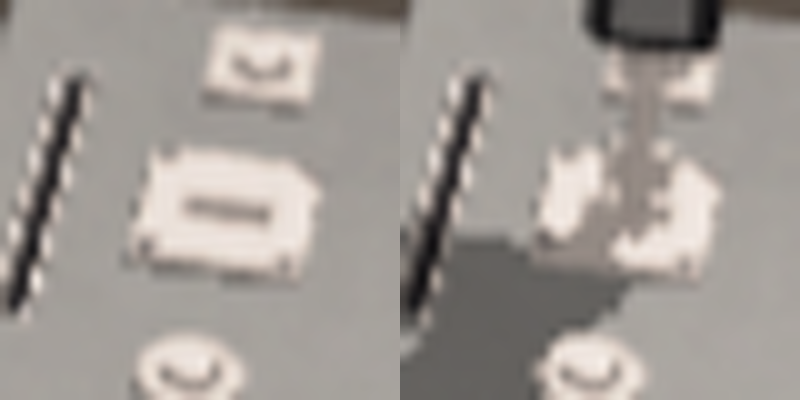

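Call:
servo_tool(increments="0.034 0.02 0 0 0 0; 0 0 0.03 0 0 0; 0 0 0.03 0 0 0; 0 0 0 0 0 0")

```text
time_s: 11.08
eef_pos: [0.4491, -0.2131, 0.1384]
orientation: [0.993, 0.119, 0.0, -0.0]
contact_force: [0.6, -0.0, -0.1]
finger_gap: 0.111
gripper_force: 55.0
```

```bash
python3 -c "
from h import *
go([.4494,-.2144,.1393],.238)"
```

```text
t 11.07 pos [ 0.4491 -0.2131  0.1384] yaw 0.2379 z [ 7.e-04  4.e-04 -1.e+00] F [ 0.6 -0.  -0.1] T [0.04 0.01 0.  ] gap 10.4 g 55.0 q6 0.661
rows total units: [ 0.     0.027 -0.017]
rot [-0.0003 -0.0008 -0.0001]
```

Call:
servo_tool(increments="0 0 0.03 0 0 0; 0 0 0 0 0 0")

```text
time_s: 11.32
eef_pos: [0.4491, -0.2131, 0.137]
orientation: [0.993, 0.119, 0.0, -0.0]
contact_force: [-0.6, -0.6, -0.2]
finger_gap: 0.111
gripper_force: 55.0
```

Call:
servo_tool(increments="0 0 0.03 0 0 0; 0 0 0 0 0 0")

```text
time_s: 11.58
eef_pos: [0.4491, -0.2132, 0.1355]
orientation: [0.993, 0.119, 0.0, -0.0]
contact_force: [-0.0, -0.6, -1.0]
finger_gap: 0.116
gripper_force: 55.0
```

Call:
servo_tool(increments="0 0 0.03 0 0 0; 0 0 0.03 0 0 0; 0 0 0 0 0 0")

```text
time_s: 11.95
eef_pos: [0.4491, -0.2131, 0.1324]
orientation: [0.993, 0.119, 0.0, -0.0]
contact_force: [-0.9, -0.2, -0.5]
finger_gap: 0.114
gripper_force: 55.0
```

Call:
servo_tool(increments="0 0 0.03 0 0 0; 0 0 0 0 0 0")

```text
time_s: 12.2
eef_pos: [0.4491, -0.2132, 0.131]
orientation: [0.993, 0.119, 0.0, -0.0]
contact_force: [0.3, 0.2, 0.1]
finger_gap: 0.115
gripper_force: 55.0
```

```bash
python3 -c "
from h import *
go([.4494,-.2144,.0973],.238)"
```

```text
t 12.2 pos [ 0.4491 -0.2132  0.131 ] yaw 0.2378 z [ 8.e-04  3.e-04 -1.e+00] F [0.3 0.2 0.1] T [-0.01 -0.01  0.01] gap 10.8 g 55.0 q6 0.661
rows total units: [-0.001  0.025  0.674]
rot [-0.0001 -0.0009 -0.0002]
```

Call:
servo_tool(increments="0 0 0.03 0 0 0; 0 0 0.03 0 0 0; 0 0 0 0 0 0")

```text
time_s: 12.58
eef_pos: [0.4491, -0.2132, 0.128]
orientation: [0.993, 0.119, 0.0, -0.0]
contact_force: [-0.6, 0.1, -0.6]
finger_gap: 0.112
gripper_force: 55.0
```

Call:
servo_tool(increments="0 0 0.04 0 0 0; 0 0 0.04 0 0 0; 0 0 0 0 0 0")

```text
time_s: 12.95
eef_pos: [0.4497, -0.2136, 0.1248]
orientation: [0.993, 0.119, 0.001, 0.0]
contact_force: [-0.0, -0.2, 4.5]
finger_gap: 0.114
gripper_force: 55.0
```

Call:
servo_tool(increments="0 0 0.03 0 0 0; 0 0 0 0 0 0")

```text
time_s: 13.2
eef_pos: [0.45, -0.2138, 0.1238]
orientation: [0.993, 0.119, 0.001, 0.001]
contact_force: [-0.4, 0.2, 6.6]
finger_gap: 0.113
gripper_force: 55.1
```

Call:
servo_tool(increments="0 0 0.03 0 0 0.08; 0 0 0.01 0 0 -0.16; 0 0 0.01 0 0 0.16; 0 0 0 0 0 -0.08; 0 0 0 0 0 0")

```text
time_s: 13.82
eef_pos: [0.4493, -0.2132, 0.1201]
orientation: [0.993, 0.118, 0.001, -0.0]
contact_force: [0.6, -0.6, 1.6]
finger_gap: 0.113
gripper_force: 55.0
```

```bash
python3 -c "
from h import *
go([.4494,-.2144,.0973],.238)"
```

```text
t 13.82 pos [ 0.4493 -0.2132  0.1201] yaw 0.2369 z [ 1.4e-03  2.0e-04 -1.0e+00] F [ 0.6 -0.6  1.6] T [-0.08 -0.18 -0.04] gap 10.6 g 55.0 q6 0.661
rows total units: [-0.005  0.023  0.455]
rot [ 0.0001 -0.0014 -0.0011]
```

Past the first pin. On to the second.

Call:
servo_tool(increments="0 0 0.04 0 0 0; 0 0 0.04 0 0 0; 0 0 0.03 0 0 0; 0 0 0 0 0 0")

```text
time_s: 14.32
eef_pos: [0.4497, -0.2135, 0.1152]
orientation: [0.993, 0.118, 0.001, 0.0]
contact_force: [0.0, -0.4, 5.6]
finger_gap: 0.114
gripper_force: 55.2
```

Call:
servo_tool(increments="0 0 0.03 0 0 0.08; 0 0 0.01 0 0 -0.16; 0 0 0.01 0 0 0.16; 0 0 0 0 0 -0.08; 0 0 0 0 0 0")

```text
time_s: 14.95
eef_pos: [0.4488, -0.2128, 0.1115]
orientation: [0.993, 0.118, 0.0, -0.001]
contact_force: [-0.0, 0.4, 0.6]
finger_gap: 0.111
gripper_force: 54.9
```

```bash
python3 -c "
from h import *
go([.4494,-.2144,.0973],.238)"
```

```text
t 14.95 pos [ 0.4488 -0.2128  0.1115] yaw 0.2366 z [-0.      0.0011 -1.    ] F [-0.   0.4  0.6] T [ 0.06  0.   -0.05] gap 10.4 g 54.9 q6 0.662
rows total units: [0.005 0.034 0.285]
rot [-0.0011 -0.0002 -0.0014]
```

Call:
servo_tool(increments="0 0 0.05 0 0 0; 0 0 0.06 0 0 0; 0 0 0.06 0 0 0; 0 0 0.05 0 0 0; 0 0 0 0 0 0")

```text
time_s: 15.58
eef_pos: [0.4499, -0.2127, 0.1022]
orientation: [0.993, 0.118, 0.001, -0.001]
contact_force: [-1.0, 4.8, 8.5]
finger_gap: 0.111
gripper_force: 55.1
```

Call:
servo_tool(increments="0 0 0.04 0 0 0; 0 0 0.04 0 0 0; 0 0 0 0 0 0; 0 0 0 0 0 0")

```text
time_s: 16.08
eef_pos: [0.4504, -0.2126, 0.0992]
orientation: [0.993, 0.118, 0.001, -0.001]
contact_force: [-1.5, 6.7, 14.4]
finger_gap: 0.114
gripper_force: 55.2
```

```bash
python3 -c "
from h import *
go([.4491,-.2131,.0973],.238)"
```

```text
t 16.07 pos [ 0.4504 -0.2126  0.0992] yaw 0.2367 z [ 0.0028  0.0018 -1.    ] F [-1.5  6.7 14.4] T [1.36 0.33 0.04] gap 10.7 g 55.2 q6 0.662
rows total units: [-0.027  0.004  0.038]
rot [-0.0011 -0.0031 -0.0013]
```

Call:
servo_tool(increments="0 -0.03 0 0 0 0; 0 0 0 0 0 0")

```text
time_s: 16.32
eef_pos: [0.4497, -0.2117, 0.0984]
orientation: [0.993, 0.118, 0.001, 0.0]
contact_force: [-0.2, 3.8, 8.3]
finger_gap: 0.113
gripper_force: 55.0
```

Call:
servo_tool(increments="0 0 0.02 0 0 0.05; 0 0 0 0 0 -0.1; 0 0 0 0 0 0.05; 0 0 0 0 0 0")

```text
time_s: 16.82
eef_pos: [0.4503, -0.2119, 0.0983]
orientation: [0.993, 0.118, 0.002, 0.0]
contact_force: [-1.4, 5.6, 13.8]
finger_gap: 0.107
gripper_force: 55.1
```

```bash
python3 -c "
from h import *
go([.4491,-.2131,.0973],.238)"
```

```text
t 16.82 pos [ 0.4503 -0.2119  0.0983] yaw 0.2365 z [ 0.0035  0.     -1.    ] F [-1.4  5.6 13.8] T [0.88 0.17 0.  ] gap 10.1 g 55.1 q6 0.664
rows total units: [-0.028  0.018  0.021]
rot [ 0.0008 -0.0035 -0.0015]
```

Call:
servo_tool(increments="0 -0.03 0 0 0 0; 0 0 0.01 0 0 0; 0 0 0 0 0 0")

```text
time_s: 17.2
eef_pos: [0.4502, -0.2114, 0.0983]
orientation: [0.993, 0.118, 0.002, 0.001]
contact_force: [-0.7, 2.7, 14.1]
finger_gap: 0.115
gripper_force: 55.0
```

Run:
```python
from h import *
go([.4491,-.2131,.0973],.238)
b=robot.camera("scene");cv2.imwrite("pics/g6.png",cv2.resize(b[135:195,305:365],(600,600),interpolation=cv2.INTER_CUBIC))
```

```text
t 17.2 pos [ 0.4502 -0.2114  0.0983] yaw 0.2369 z [ 0.0042 -0.0023 -1.    ] F [-0.7  2.7 14.1] T [ 0.29  0.32 -0.01] gap 10.8 g 55.0 q6 0.666
rows total units: [-0.029  0.027  0.02 ]
rot [ 0.0033 -0.0036 -0.0011]
```

View pics/g6.png

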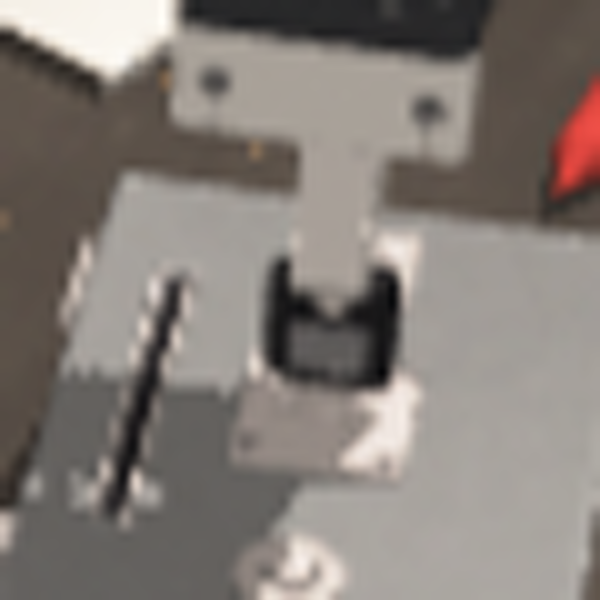

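Call:
servo_tool(increments="0 0 0 0 0 0.15; 0 0 0 0 0 0.15; 0 0 0 0 0 0.15; 0 0 0 0 0 0.15; 0 0 0 0 0 0")

```text
time_s: 17.88
eef_pos: [0.4504, -0.2111, 0.0982]
orientation: [0.984, -0.181, 0.002, 0.0]
contact_force: [-0.7, 3.3, 13.1]
finger_gap: 0.115
gripper_force: 54.9
```

```bash
python3 -c "
from h import *
go([.4497,-.2119,.0983],.238-1.6)"
```

```text
t 17.88 pos [ 0.4504 -0.2111  0.0982] yaw -0.3636 z [ 0.0046 -0.0018 -1.    ] F [-0.7  3.3 13.1] T [0.55 0.19 0.06] gap 10.8 g 54.9 q6 1.266
rows total units: [-0.007  0.019 -0.001]
rot [-0.0024 -0.0045  0.9984]
```

Call:
servo_tool(increments="0 0 0 0 0 0.15; 0 0 0 0 0 0.15; 0 0 0 0 0 0.15; 0 0 0 0 0 0.15; 0 0 0 0 0 0.15")

```text
time_s: 18.5
eef_pos: [0.4496, -0.2108, 0.0982]
orientation: [0.848, -0.53, 0.001, -0.0]
contact_force: [-2.3, 3.8, 15.4]
finger_gap: 0.114
gripper_force: 55.4
```

Call:
servo_tool(increments="0 0 0 0 0 0.15; 0 0 0 0 0 0.1; 0 0 0 0 0 0; 0 0 0 0 0 0")

```text
time_s: 19.0
eef_pos: [0.4492, -0.211, 0.0981]
orientation: [0.777, -0.63, 0.001, 0.0]
contact_force: [-3.5, 2.8, 15.8]
finger_gap: 0.109
gripper_force: 55.4
```

Run:
```python
from h import *
go([.4497,-.2119,.0983],.238-1.6)
b=robot.camera("scene");cv2.imwrite("pics/g7.png",cv2.resize(b[135:195,305:365],(600,600),interpolation=cv2.INTER_CUBIC))
```

```text
t 19.0 pos [ 0.4492 -0.211   0.0981] yaw -1.3623 z [ 0.0012 -0.0012 -1.    ] F [-3.5  2.8 15.8] T [0.67 1.06 0.16] gap 10.3 g 55.4 q6 2.265
rows total units: [ 0.02  -0.007 -0.003]
rot [-0.001  -0.0014 -0.0003]
```

View pics/g7.png

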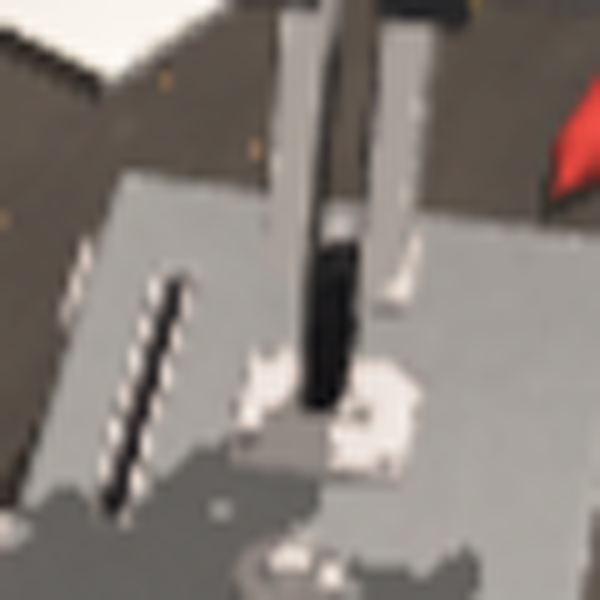

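Call:
servo_tool(increments="0 0 0 0 0 0.05; 0 0 0 0 0 0; 0 0 0 0 0 0; 0 0 0 0 0 0")

```text
time_s: 19.55
eef_pos: [0.4491, -0.211, 0.0981]
orientation: [0.761, -0.649, 0.001, 0.0]
contact_force: [-3.5, 3.7, 16.6]
finger_gap: 0.11
gripper_force: 55.4
```

Run:
```python
from h import *
s,R=go([.4497,-.2119,.0983],.238-1.65)
print(s['time_s'],robot.hand_in())
```

```text
t 19.55 pos [ 0.4491 -0.211   0.0981] yaw -1.4122 z [ 0.001  -0.0011 -1.    ] F [-3.5  3.7 16.6] T [0.73 1.19 0.18] gap 10.4 g 55.4 q6 2.315
rows total units: [ 0.02  -0.009 -0.003]
rot [-0.0008 -0.0012 -0.0002]
the job is handed in; nothing more can be done
19.55 None
```

I handed the job in at 19.6 s with the key still gripped at 55 N, pushed home and turned about 1.65 rad clockwise; both contacts were pressed in order first, and the judge gave no verdict, so success rests on my force and pose readings.

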